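Close a split camera housing over its setting gauge and hold it pressed

ROBOT

A 6-joint arm with a two-finger parallel gripper is mounted at the origin on the work surface. World frame = base frame: x ahead of the robot, y to its left, z up, the work surface at z = 0. Lengths are in m, angles in rad, forces in N, time in s.
With the tool pointing down it reaches from about 0.35 to 0.975 m from the base axis. Payload 4.9 kg.
Tool frame: the origin (TCP) lies between the finger pads; the fingertips stand 25 mm ahead of it and the grasp point (between the pads) lies 6 mm ahead of it (manip.tcp_to_tips is the z of the fingertips in the tool frame, in m); z points along the fingers, y is the line along which they close (so a half turn about z gives the same grasp; the last joint's range is limited). The gripper opens to 85 mm and grips with 20 to 120 N. Pads are 22 mm wide; open, the fingers measure 114 mm over their backs; the gripper's body (76 mm by 85 mm) begins 54 mm behind the grasp point. The pads swing forward as they close: fully open they stand 13 mm farther back than shut.
Start: joints at [-0.119, 0.053, 1.613, -0, 1.476, -0.119], TCP at [0.625, 0, 0.256] pointing down, gripper open.
Joint ranges: [-3.01, 3.01], [-1.01, 2.22], [0.06, 2.58], [-1.02, 4.17], [0.09, 2.62], [-3.14, 3.14]. Speed limits (rad/s): [2.57, 2.57, 3.14, 3.14, 3.14, 3.14].

INTERFACE

Orientations are given as a unit quaternion [w, x, y, z].
In Python, from plant import manip gives the robot as it stands. The module is installed in compiled form; this text tells all that it offers.
- The arm moves only by the tool arm_command, never from a script. Its argument "moves" is a list of rows, each a list of 3 entries, a list of its own where there are three numbers: the opening, from -1 (shut) to 1 (fully open), then the shift along the tool's x, y, z in units of 0.15 m (1.0 is 0.15 m), then the turn about the tool's z in units of 2 pi rad (1.0 is 2 pi rad). A call has 1 to 20 rows; each row is the pose to reach, as a shift and turn from the pose commanded when the call began, along the tool's axes at that moment, turning the shorter way round; what a row does not reach only later rows make up. A row lasts 1/12 s, in which the tool goes at most 41.7 mm and 7.16 degrees, less where a joint would pass 70% of its speed; a pose out of reach is approached as far as the arm can. A call with a number of a shift or a turn outside -1 to 1 is refused whole. A call with a gripper value outside its range is refused whole. The fingers move at their own pace and stop on an object; the grip force is fixed at half the most. Time passes only in rows, so rows that repeat a pose let the fingers close. It gives the time, the measured TCP pose, the force, the opening and the grip force at its end, in the units of the state.
- manip.state(): the state, without advancing time (a new reading comes with each control period).
- manip.grab_frame(name): name is "scene" or "side" or "wrist"; returns a dict with "frame" (480x640x3 uint8, red, green, blue), "fx", "fy", "cx", "cy" (pixels), "R" (3x3) and "t" (3): a world point X has camera coordinates R X + t. Camera axes: x right, y down, z forward; pixel columns grow to the right and rows downward; lengths in m; the calibration is good to about 2 mm. A picture is of the moment at which its call begins. There is no depth.
- manip.job_done(): hands the job in; it is judged then, once.
Trained networks look in a picture, given as the dict that the camera call returned (one of the last four; its "shot" number tells which), for a name from the list of things; names that differ only in an ending like _2 or _b are one class to them, and where a whole thing is asked for, a point or a joint stands for the part that bears it (a point fixed in the world has none). Each returns a list of dicts, best first, with "confidence" (0 to 1); they miss things now and then, are a little off and sometimes report something else, mostly with a low value. They report only what shows in the picture. A call takes as long as a camera call. They do not tell look-alikes from the thing itself.
- manip.search_frame(picture, target): "extent" ([left, top, right, bottom] in pixels, round what is visible of it).
The state is a dict: "time": time; "joint_pos": joint angles; "joint_vel": joint speeds; "joint_efforts": joint torques, N m; "tool_pos": TCP position; "tool_rot": TCP orientation; "contact_force": force on the tool from outside, world axes, zero at the start; "ft_torque": the same for the moment, N m; "gripper_width": opening from 0.0 (shut) to 1.0 (fully open); "grasp_force": force on a finger pad.
Only numpy, scipy, OpenCV 4.12 (cv2) and the standard library are available. Lean on these libraries where they do the work, as an engineer would, in place of code of your own. Each camera call takes 0.05 s, during which the arm holds its last target. There are 200 camera calls.

TASK

First move the orange-headed setting gauge from its stand into the slot of the lower camera-housing half, blade fully down until its shoulders rest on the split face, and let go of it. Then pick up the dark upper half, fit it over the gauge and onto the two dowels (red-marked end to red-marked end) until it lies flush, and press the pair down so that the sprung nest sinks about 7 mm, half its travel; the program finishes while still holding the upper half pressed down like that. Leave the loupe, the brass lens ring and the screwdriver where they are.

Things in the scene. Friction and masses are not known exactly. Their poses are not given: they have to be found in the camera images.
- fixture: Fixed blue base plate, 180 x 100 x 14 mm, under the sprung lower housing half; origin at the centre of its underside on the bench. Its x runs along the housing's length; the end with the red mark, the big dowel and the short black lens barrel is at -x.
- split_face (a point): Centre of the flat split face (top) of the aluminium lower half, 64 mm above the bench unpressed; axes as the fixture's (x lengthwise, z up). The lower half, 120 x 50 x 34 mm, lies below it and only slides up and down. In the middle of the face is the gauge slot, 29 mm along x, 7 mm along y, 26 mm deep, its mouth chamfered 2 mm.
- big_dowel (a point): Foot of the 10 mm brass dowel on the split face, at the red-marked end (x = -45 mm from the split face's centre, y = 0). A 7 mm dowel stands at x = +45 mm. Both rise 16 mm above the face and are coned over their top 6 mm.
- nest (a joint): How far the lower half has sunk on its springs, m: 0 up (as it starts), 0.014 on its lower stop. It moves straight down. It stays up under the weight of the parts; a further push of about 8 N starts it moving, and each mm more takes 0.7 N (about 13 N at 7 mm).
- upper: Loose dark upper housing half, a plate 120 x 50 x 24 mm (x, y, z), about 0.3 kg; origin at the centre of its underside, z up, red mark at its -x end. Grip it across its 50 mm width. A middle window, 36 mm along x by 16 mm along y, passes over the gauge head, which stands 16 mm above its top when fitted. It starts right way up on its rest, underside 16 mm above the bench.
- big_hole (a point): Centre, at the underside, of the upper half's 12 mm through hole for the 10 mm dowel, at its red-marked end (x = -45 mm, y = 0). A 9 mm hole for the 7 mm dowel is at x = +45 mm. Hole edges are chamfered 2 mm.
- rest: Fixed white block 130 x 38 x 16 mm on which the upper half starts, centred and aligned with it within a few mm; origin at the centre of its underside.
- gauge: Loose gauge, 60 g, upright in its stand. Orange head 28 x 10 x 40 mm (x, y, z); below it a steel blade 26 mm along x, 4 mm along y, 21 mm long, slightly narrower over its last 3 mm. Origin at the centre of the head's underside (the shoulders), 40 mm above the bench in the stand; z up. Grip the head across its 10 mm (y). It fits the slot either way round.
- stand: Fixed grey block 80 x 50 x 40 mm with a slot for the gauge; origin at the centre of its underside. The gauge stands in the middle of its top.
- loupe: Loose black loupe, 40 mm diameter, 40 mm tall, standing; origin at the centre of its underside. Leave alone.
- lens_ring: Loose brass ring, 48 mm diameter, 14 mm high, lying flat; origin at the centre of its underside. Leave alone.
- driver: Loose screwdriver, 150 mm long along its x, lying on the bench. Leave alone.
Not all that is in view belongs to the job. What is shaped like the upper but turquoise is not meant.

How it is judged:
On the way, in this order (a step that is already met when the one before it is completed fails the run):
1. the gauge stands in the slot of the lower half, shoulders on the split face, and has been let go (horizontal distance between gauge and split_face below 0.005 m and z of gauge in the frame of split_face between -0.003 and 0.0025 m and angle between the z axis of gauge and the z axis of split_face, either way round below 0.08 rad and contact force between the fingers and gauge below 0.1 N), for 0.2 s.
2. the upper half lies flush on the split face over both dowels, red end to red end (horizontal distance between big_hole and big_dowel below 0.003 m and angle between the x axis of upper and the x axis of split_face, either way round below 0.05 rad and angle between the z axis of upper and the z axis of split_face, either way round below 0.03 rad and z of upper in the frame of split_face between -0.003 and 0.0025 m and horizontal distance between gauge and split_face below 0.005 m and z of gauge in the frame of split_face between -0.003 and 0.0025 m and angle between the z axis of gauge and the z axis of split_face, either way round below 0.08 rad), for 0.2 s.
At the end, for the whole second after the job is handed in: Upper half still held (over 2 N) and pressed, nest sunk 3.5 to 10.5 mm and still; upper flush within 2.5 mm, tilt under 0.03, holes on their dowels within 3 mm, in line within 0.05 rad; gauge in the slot within 5 mm, shoulders within 2.5 mm of the face, upright within 0.08 rad (all of step 2 and value of joint nest between 0.0035 and 0.0105 m and contact force between the fingers and upper above 2 N and linear speed of upper below 0.01 m/s); the arm keeps its last pose, push and grip.
It fails at once if the loupe is moved by more than 20 mm (distance of loupe from where it was at the start of the episode above 0.02 m).
It fails at once if the lens ring is moved by more than 20 mm (distance of lens_ring from where it was at the start of the episode above 0.02 m).
It fails at once if the screwdriver is moved by more than 20 mm (distance of driver from where it was at the start of the episode above 0.02 m).
It also fails if it takes over 64 s, if anything falls off the work surface, if the arm or the gripper's body presses on something with over 40 N, if the wrist force passes 120 N, or if a joint passes its speed limit or range.

## Working session

There is one attempt and no reset: what is moved stays moved. The work goes in short steps, Python scripts to look and compute and a tool call to move; the robot and the scene stay as the last step left them, time stands still between calls to the robot, and variables do not carry over. Pictures are saved under pics/ and viewed, at most 10 in all, crops included, and the job is handed in when it is done.

Besides the shell and the picture viewer there is one more tool, called after "Request:" in YAML: its name, and indented under it one key for each argument. arm_command: Moves the arm, as the interface text tells. Shifts and turns lie within -1 to 1; 1 stands for 0.15 m of shift or 2 pi rad of turn. Its arguments: {"type":"object","properties":{"moves":{"type":"array"}},"required":["moves"]}

```bash
mkdir -p pics
cat > h.py <<'E'
import numpy as np, cv2
from plant import manip
def ray(p,u,v):
    R=np.array(p["R"]);t=np.array(p["t"])
    d=R.T@np.array([(u-p["cx"])/p["fx"],(v-p["cy"])/p["fy"],1]); return -R.T@t,d
def onz(p,u,v,z):
    c,d=ray(p,u,v); return (c+d*(z-c[2])/d[2])
def proj(p,X):
    c=np.array(p["R"])@np.array(X)+np.array(p["t"]); return np.array([p["fx"]*c[0]/c[2]+p["cx"],p["fy"]*c[1]/c[2]+p["cy"]])
def save(p,n,crop=None,s=1):
    f=p["frame"][:,:,::-1]
    if crop: l,t,r,b=crop; f=f[t:b,l:r]
    cv2.imwrite("pics/"+n,cv2.resize(f,None,fx=s,fy=s,interpolation=cv2.INTER_CUBIC))
E
python3 - <<'E'
from h import *
import pickle
for n in("scene","side","wrist"):
    p=manip.grab_frame(n); save(p,n+"0.png"); pickle.dump(p,open(n+"0.pkl","wb"))
    R=np.array(p["R"]); print(n,p["fx"],"cam at",(-R.T@np.array(p["t"])).round(3))
    for k in("fixture","upper","gauge","stand","rest","loupe","lens_ring","driver"):
        print(k,[(np.round(d["extent"]).tolist(),round(d["confidence"],2)) for d in manip.search_frame(p,k)[:3]])
print(manip.state(), manip.tcp_to_tips)
E
```

```text
scene 445.5146890607924 cam at [ 1.142 -0.367  0.844]
fixture [([251.0, 244.0, 319.0, 310.0], 0.87)]
upper [([326.0, 187.0, 369.0, 217.0], 0.82), ([327.0, 229.0, 353.0, 275.0], 0.72)]
gauge [([151.0, 312.0, 168.0, 333.0], 0.5)]
stand [([143.0, 313.0, 189.0, 354.0], 0.57)]
rest [([352.0, 214.0, 366.0, 226.0], 0.39)]
loupe [([389.0, 275.0, 408.0, 297.0], 0.74)]
lens_ring [([249.0, 378.0, 276.0, 400.0], 0.89)]
driver [([392.0, 181.0, 415.0, 197.0], 0.74), ([142.0, 316.0, 188.0, 352.0], 0.16)]
side 483.59932178620784 cam at [0.064 0.734 0.724]
fixture [([315.0, 212.0, 399.0, 278.0], 0.82)]
upper [([275.0, 252.0, 317.0, 299.0], 0.84), ([266.0, 307.0, 334.0, 366.0], 0.59)]
gauge [([220.0, 230.0, 238.0, 252.0], 0.54)]
stand [([411.0, 179.0, 449.0, 210.0], 0.76)]
rest [([300.0, 332.0, 331.0, 367.0], 0.72), ([413.0, 181.0, 448.0, 210.0], 0.55)]
loupe []
lens_ring [([323.0, 172.0, 344.0, 184.0], 0.61)]
driver [([167.0, 356.0, 228.0, 410.0], 0.63), ([322.0, 175.0, 344.0, 185.0], 0.2)]
wrist 357.9920667044256 cam at [0.625 0.083 0.373]
fixture [([126.0, 137.0, 319.0, 260.0], 0.62)]
upper [([170.
[... 291 characters left out ...]
rray([-1.18994267e-01,  5.27013249e-02,  1.61289760e+00, -7.11583598e-06,
        1.47598374e+00, -1.19006673e-01]), 'joint_vel': array([-0.00127809, -0.00118775, -0.00069167,  0.00156937,  0.00043587,
       -0.00217754]), 'joint_efforts': array([-8.75281821e-04, -3.93674612e+01, -3.70452762e+01, -1.81124074e-04,
        5.42323105e-04,  1.42785376e-05]), 'tool_pos': array([6.24986291e-01, 3.82248097e-06, 2.56304188e-01]), 'tool_rot': array([6.11636726e-06, 7.07102157e-01, 7.07111405e-01, 3.03979237e-07]), 'contact_force': array([-0.28811683,  0.18229621, -0.91629195]), 'ft_torque': array([ 0.02263145,  0.00072906, -0.05764883]), 'grasp_force': 0.0, 'gripper_width': 1.002895503496873} 0.025
```

View pics/scene0.png

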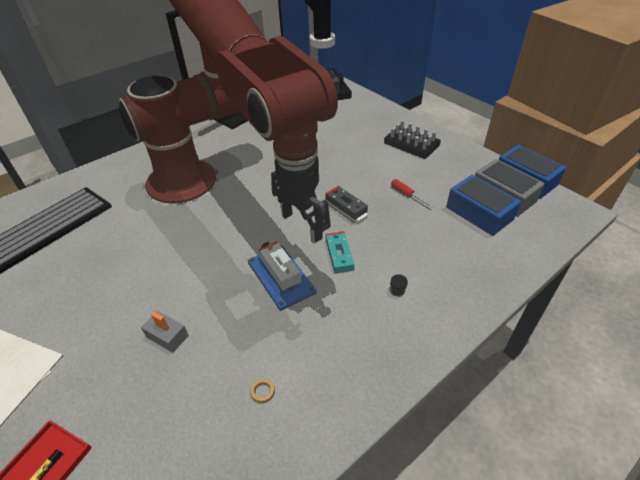

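View pics/side0.png

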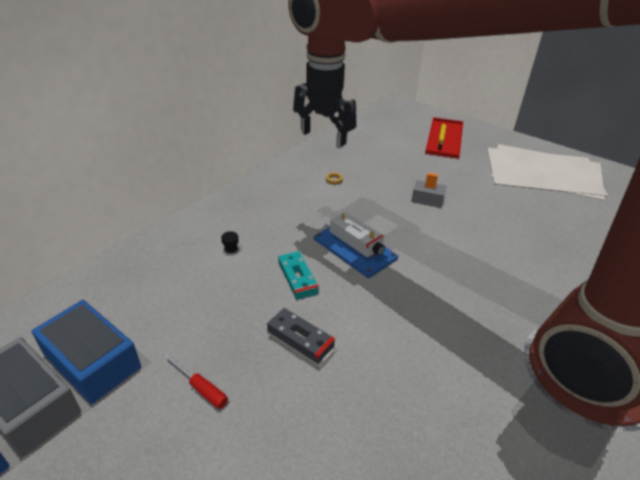

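View pics/wrist0.png

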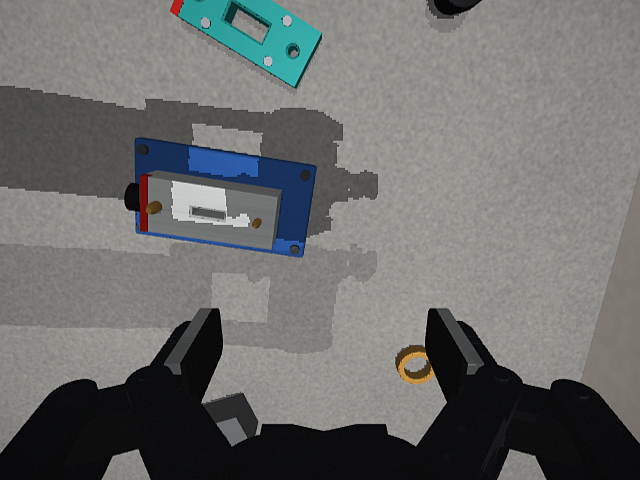

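Run:
```python
from h import *
import pickle
P={n:pickle.load(open(n+"0.pkl","rb")) for n in("scene","side","wrist")}
print("wristR",np.round(P["wrist"]["R"],3).tolist())
for n,b in (("scene",(145,305,175,335)),("side",(420,165,445,190))):
    p=P[n]; h=cv2.cvtColor(p["frame"],cv2.COLOR_RGB2HSV); m=((h[...,0]<18)&(h[...,1]>150)&(h[...,2]>90)).astype(np.uint8)
    k=np.zeros_like(m);k[b[1]:b[3],b[0]:b[2]]=1;m*=k; v,u=np.nonzero(m); print(n,"gauge",u.mean(),v.mean(),len(u),onz(p,u.mean(),v.mean(),.065).round(4))
    # side-lines
    r=cv2.minAreaRect(np.c_[u,v].astype(np.float32)); print(r)
for nm,n,uv,z in (("upper","scene",(347,201),.04),("upper","side",(302,332),.04),("loupe","scene",(399,280),.04),("loupe","side",(230,236),.04),("ring","scene",(262,391),.01),("ring","side",(334,178),.01),("driverhandle","scene",(402,187),.01),("tq","scene",(340,252),.03),("tq","side",(298,273),.03)):
    print(nm,n,onz(P[n],*uv,z).round(4))
w=P["wrist"]
q=np.array([onz(w,u,v,.014)[:2] for u,v in((135,138),(316,166),(303,256),(137,233))]); print("plate",q.round(4).tolist(),q.mean(0), (q[1]+q[2]-q[0]-q[3])/2)
q=np.array([onz(w,u,v,.064)[:2] for u,v in((148,171),(282,187),(276,249),(142,233))]); print("face",q.round(4).tolist(),q.mean(0),(q[1]+q[2]-q[0]-q[3])/2)
for u,v in((153,210),(257,225)): print(onz(w,u,v,.072).round(4))
print("slot",onz(w,208,213,.064))
```

```text
wristR [[1.0, -0.002, 0.001], [-0.002, -0.947, 0.322], [0.0, -0.322, -0.947]]
scene gauge 159.0375939849624 320.22556390977445 133 [ 0.4928 -0.2927  0.065 ]
((159.3076629638672, 320.4615173339844), (19.969207763671875, 8.320503234863281), 56.3099365234375)
side gauge 430.9430894308943 180.4308943089431 123 [ 0.4886 -0.2824  0.065 ]
((430.923095703125, 180.3845977783203), (9.021342277526855, 13.335897445678711), 11.309932708740234)
upper scene [0.4474 0.2868 0.04  ]
upper side [0.4338 0.2937 0.04  ]
loupe scene [0.7377 0.1855 0.04  ]
loupe side [0.7367 0.1866 0.04  ]
ring scene [ 0.7397 -0.2078  0.01  ]
ring side [ 0.7361 -0.2014  0.01  ]
driverhandle scene [0.4826 0.4768 0.01  ]
tq scene [0.5731 0.1485 0.03  ]
tq side [0.5478 0.1719 0.03  ]
plate [[0.4431, 0.0634], [0.6181, 0.0363], [0.6032, -0.0596], [0.4287, -0.0332]] [0.52327858 0.00173329] [ 0.17474669 -0.02679727]
face [[0.4749, 0.0388], [0.5893, 0.0247], [0.5815, -0.0328], [0.4606, -0.0171]] [0.52659729 0.00340282] [ 0.11767864 -0.01491707]
[0.4778 0.0064 0.072 ]
[ 0.567  -0.0073  0.072 ]
slot [0.52246588 0.00152885 0.064     ]
```

Request:
arm_command:
  moves:
    - [1,[-1,-0.5,0],0]
    - [1,[-1,-0.5,0],0]
    - [1,[-1,-0.5,0],0]
    - [1,[-1,-0.5,0],0]
    - [1,[-1,-0.5,0],0]

```text
time: 1.77
tool_pos: [0.5475, -0.1552, 0.2564]
tool_rot: [0.001, 0.709, 0.705, -0.001]
contact_force: [1.0, 0.6, 0.2]
gripper_width: 1.0
grasp_force: 0.0
```

Request:
arm_command:
  moves:
    - [1,[-0.85,-0.4,0],0]
    - [1,[-0.85,-0.4,0],0]
    - [1,[-0.85,-0.4,0],0]
    - [1,[-0.85,-0.4,0],0]
    - [1,[-0.85,-0.4,0],0]
    - [1,[-0.85,-0.4,0],0]

```text
time: 2.27
tool_pos: [0.4898, -0.278, 0.2563]
tool_rot: [-0.0, 0.708, 0.706, 0.0]
contact_force: [-0.5, 1.2, -0.8]
gripper_width: 0.999
grasp_force: 0.0
```

```bash
cat > m.py <<'E'
from h import *
p=manip.grab_frame("wrist"); save(p,"g1.png")
h=cv2.cvtColor(p["frame"],cv2.COLOR_RGB2HSV); m=((h[...,0]<18)&(h[...,1]>150)&(h[...,2]>60)).astype(np.uint8)
n,l,st,c=cv2.connectedComponentsWithStats(m); i=1+st[1:,4].argmax(); m=(l==i).astype(np.uint8)
ct=max(cv2.findContours(m,0,2)[0],key=cv2.contourArea)
print(cv2.approxPolyDP(ct,3,True)[:,0].tolist(), st[i])
# top face brightness
print(manip.state()["tool_pos"],manip.state()["time"])
# silhouette fit of head box 28x10x40 from z .04 to .08
from scipy.optimize import minimize
def pts(q):
    c,s=np.cos(q[2]),np.sin(q[2]); return np.array([proj(p,[q[0]+c*a-s*b,q[1]+s*a+c*b,z]) for a in(-.014,.014) for b in(-.005,.005) for z in(.04,.08)])
def cost(q):
    k=np.zeros(m.shape,np.uint8); hull=cv2.convexHull(pts(q).astype(np.float32))
    cv2.fillConvexPoly(k,np.round(hull*16).astype(np.int32),1,shift=4); return (k!=m).sum()
best=None
for y in np.arange(-1.5,1.6,.25):
    r=minimize(cost,[.4906,-.2875,y],method="Nelder-Mead",options=dict(initial_simplex=[[.4906,-.2875,y],[.5006,-.2875,y],[.4906,-.2775,y],[.4906,-.2875,y+.2]],xatol=1e-4,fatol=1))
    if best is None or r.fun<best.fun: best=r
print(best.x,best.fun,m.sum())
E
python3 m.py
```

```text
[[440, 410], [426, 378], [352, 403], [358, 423], [358, 412], [363, 423], [385, 423], [388, 434], [412, 444], [400, 410], [411, 409], [422, 436]] [ 352  378   89   67 3064]
[ 0.49015412 -0.27717221  0.25630234] 2.3167
[ 0.49528724 -0.20762379 -0.86722747] 3558.0 3064
```

View pics/g1.png

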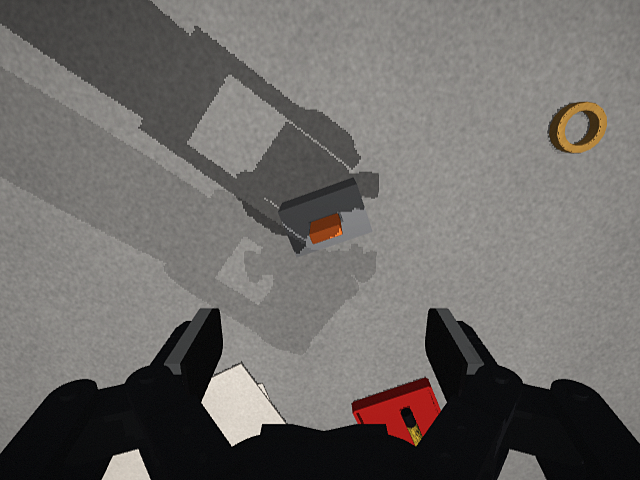

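```bash
sed -i 's/^n,l,st/m[300:]=0\nn,l,st/; s/g1.png/g2.png/; s/arange(-1.5,1.6,.25)/arange(0,.6,.1)/' m.py; python3 m.py
```

```text
[[336, 214], [310, 223], [312, 244], [341, 234]] [309 214  33  31 687]
[ 0.49039891 -0.27668515  0.25626969] 2.3667
[ 0.49192979 -0.29151419  0.39073826] 95.0 687
```

Request:
arm_command:
  moves:
    - [1,[-0.09,0.013,0.44],0.194]
    - [1,[-0.09,0.013,0.44],0.194]
    - [1,[-0.09,0.013,0.44],0.194]
    - [1,[-0.09,0.013,0.44],0.194]
    - [1,[-0.09,0.013,0.44],0.194]
    - [1,[-0.09,0.013,0.44],0.194]
    - [1,[-0.09,0.013,0.44],0.194]
    - [1,[-0.09,0.013,0.44],0.194]
    - [1,[-0.09,0.013,0.44],0.194]
    - [1,[-0.09,0.013,0.44],0.194]
    - [1,[-0.09,0.013,0.44],0.194]
    - [1,[-0.09,0.013,0.44],0.194]

```text
time: 3.37
tool_pos: [0.4926, -0.2898, 0.1903]
tool_rot: [-0.0, 0.984, 0.177, 0.0]
contact_force: [0.7, 0.2, -0.5]
gripper_width: 1.001
grasp_force: 0.0
```

```bash
sed -i 's/g2.png/g3.png/; s/\[300:\]/[330:]/; s/v2.imwrite/&/' m.py
cat >> m.py <<'E'
print(manip.state()["joint_pos"].round(2), manip.state()["tool_rot"].round(4))
save(p,"g3c.png",(200,120,440,320),3)
print(pts(best.x).round(1).tolist())
E
python3 m.py
```

```text
[[622, 165], [615, 171], [594, 275], [604, 278], [600, 279], [606, 271], [607, 251], [611, 249], [608, 246], [612, 244], [609, 241], [615, 232], [611, 229], [616, 227], [611, 224], [620, 216], [605, 281], [608, 284], [639, 282], [639, 275], [627, 274], [639, 273], [639, 167]] [ 593  165   47  120 3732]
[ 0.49247233 -0.29004502  0.19030743] 3.4167
[ 0.49492943 -0.28664569  0.35221354] 4556.0 3732
[-0.66 -0.02  1.8   0.    1.36  0.55] [-1.000e-04  9.842e-01  1.770e-01  0.000e+00]
[[326.8, 242.1], [327.3, 261.4], [314.2, 242.1], [312.8, 261.4], [327.0, 207.6], [327.6, 222.1], [313.9, 207.6], [312.4, 222.1]]
```

View pics/g3c.png

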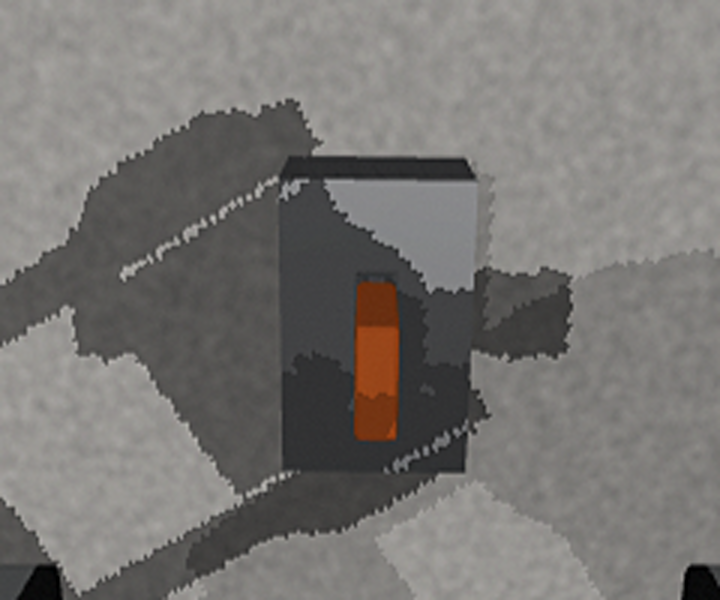

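```bash
sed -i 's/^m\[330:\]=0/m[330:]=0;m[:,:290]=0;m[:,360:]=0/; s/g3.png/g4.png/; s/g3c.png/g4c.png/' m.py
cat >> m.py <<'E'
q=np.array([onz(p,u,v,.08)[:2] for u,v in((319,228.3),(333,228.3),(332,266.5),(318,266.5))]); print(q.mean(0), (a:=(q[0]+q[1]-q[2]-q[3])/2), np.arctan2(a[1],a[0]), np.hypot(*a))
w,x,y,z=manip.state()["tool_rot"]; print("tool x yaw",2*np.arctan2(y,x))
E
python3 m.py
```

```text
[[319, 214], [318, 265], [330, 266], [331, 215]] [318 214  15  53 760]
[ 0.49233965 -0.29029456  0.19035316] 3.4667
[ 0.49221949 -0.29138001  0.35377255] 62.0 760
[-0.66 -0.02  1.8   0.    1.36  0.55] [-0.000e+00  9.843e-01  1.766e-01  1.000e-04]
[[331.0, 246.8], [332.2, 266.7], [318.4, 246.8], [317.7, 266.7], [331.3, 212.6], [332.5, 227.9], [318.3, 212.6], [317.5, 227.9]]
[ 0.49228255 -0.29173287] [0.02604681 0.00895201] 0.3310416885282102 0.02754224045016118
tool x yaw 0.35500956871724365
```

Request:
arm_command:
  moves:
    - [1,[-0.003,0.007,0.3],0.003]
    - [1,[-0.003,0.007,0.6],0.003]
    - [1,[-0.003,0.007,0.775],0.003]
    - [1,[-0.003,0.007,0.775],0.003]
    - [1,[-0.003,0.007,0.775],0.003]
    - [-1,[-0.003,0.007,0.775],0.003]
    - [-1,[-0.003,0.007,0.775],0.003]
    - [-1,[-0.003,0.007,0.775],0.003]
    - [-1,[-0.003,0.007,0.775],0.003]
    - [-1,[-0.003,0.007,0.775],0.003]
    - [-1,[-0.003,0.007,0.775],0.003]
    - [-1,[-0.003,0.007,0.775],0.003]
    - [-1,[-0.003,0.007,0.775],0.003]
    - [-1,[-0.003,0.007,0.775],0.003]

```text
time: 4.63
tool_pos: [0.4922, -0.2924, 0.0749]
tool_rot: [0.0, 0.986, 0.166, 0.0]
contact_force: [-1.0, 1.1, 5.9]
gripper_width: 0.106
grasp_force: 59.1
```

Request:
arm_command:
  moves:
    - [-1,[0,0,-0.1],0]
    - [-1,[0,0,-0.35],0]
    - [-1,[0,0,-0.6],0]
    - [-1,[0.419,-0.888,-1],0]
    - [-1,[0.419,-0.888,-1],0.0775]
    - [-1,[0.419,-0.888,-1],0.0775]
    - [-1,[0.419,-0.888,-1],0.0775]
    - [-1,[0.419,-0.888,-1],0.0775]
    - [-1,[0.419,-0.888,-1],0.0775]
    - [-1,[0.419,-0.888,-1],0.0775]

```text
time: 5.47
tool_pos: [0.5074, -0.1455, 0.2234]
tool_rot: [0.0, 0.997, -0.075, -0.0]
contact_force: [0.3, 0.1, -1.2]
gripper_width: 0.104
grasp_force: 61.4
```

```bash
cat >> h.py <<'E'
def to(x,y,yaw=None,z=None):
    "shift/turn units to reach world TCP x,y,z and tool-x yaw"
    s=manip.state(); q=s["tool_rot"]; a=2*np.arctan2(q[2],q[1]); a=(a+np.pi)%(2*np.pi)-np.pi; d=np.array([x,y])-s["tool_pos"][:2]
    t=0 if yaw is None else (a-yaw+np.pi)%(2*np.pi)-np.pi
    print("t",s["time"],"tcp",s["tool_pos"].round(4),"yaw",round(a,4),"->",np.round(np.array([d@[np.cos(a),np.sin(a)],d@[np.sin(a),-np.cos(a)],0 if z is None else s["tool_pos"][2]-z])/.15,4),"turn",round(t/2/np.pi,4))
E
python3 -c "
from h import *
to(.5235,.002,-.152,.215);print(manip.state()['gripper_width'])"
```

```text
t 5.4667 tcp [ 0.5074 -0.1455  0.2234] yaw -0.1502 -> [-0.0412 -0.9881  0.0558] turn 0.0003
0.10437660558221983
```

Request:
arm_command:
  moves:
    - [-1,[-0.04,-0.3,0],0]
    - [-1,[-0.04,-0.6,0],0]
    - [-1,[-0.04,-0.85,0],0]
    - [-1,[-0.04,-0.988,0],0]
    - [-1,[-0.04,-0.988,0],0]
    - [-1,[-0.04,-0.988,0],0]

```text
time: 5.97
tool_pos: [0.5242, 0.0016, 0.2227]
tool_rot: [0.0, 0.997, -0.075, -0.001]
contact_force: [0.7, -0.9, -1.7]
gripper_width: 0.105
grasp_force: 61.3
```

Run:
```python
from h import *
import pickle
p=manip.grab_frame("wrist"); save(p,"f1.png",(160,60,480,300),2.5); pickle.dump(p,open("f1.pkl","wb")); to(.5235,.002,-.152,.2)
print("proj slot",proj(p,[.5235,.002,.064]))
```

```text
t 6.0167 tcp [0.5242 0.0008 0.2229] yaw -0.1528 -> [-0.0056 -0.0069  0.1524] turn -0.0001
proj slot [323.15089308 226.64724359]
```

View pics/f1.png

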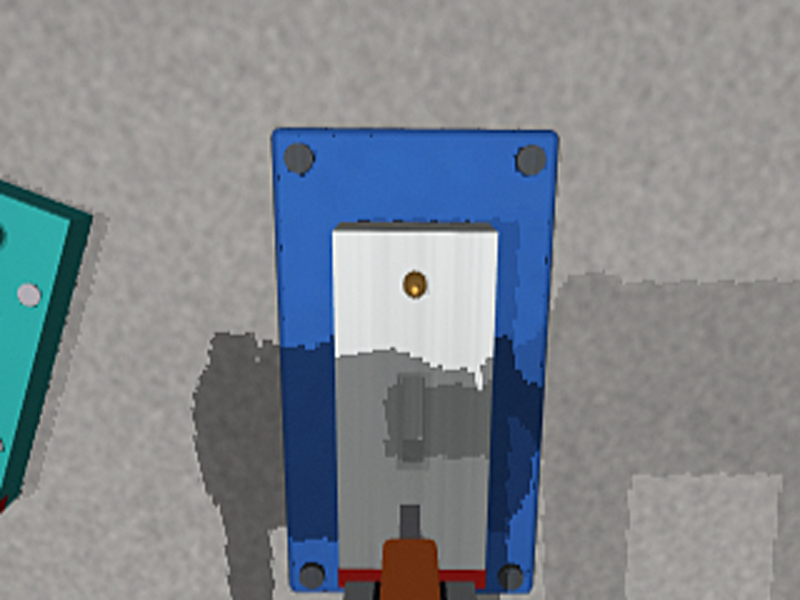

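```bash
cat > fit.py <<'E'
from h import *
import pickle
p=pickle.load(open("f1.pkl","rb"))
f=lambda x,y,z:onz(p,160+x/2.5,60+y/2.5,z)[:2]
c=np.array([f(*a,.064) for a in((333,231),(497,232),(486,580),(338,580))])
for nm,q in (("face",c),("slot",np.array([f(*a,.064) for a in((399,373),(424,373),(424,467),(399,467))])),("plate",np.array([f(*a,.014) for a in((273,129),(558,131),(531,592),(291,592))]))):
    a=(q[0]+q[1]-q[2]-q[3])/2; print(nm,q.mean(0).round(4),"len",np.hypot(*a).round(4),"yaw",np.arctan2(a[1],a[0]).round(4),"w",np.hypot(*(q[0]-q[1])).round(4),np.hypot(*(q[2]-q[3])).round(4))
m=f(415,279,.08); print("dowel7 tip",m)
q=(f(400,506,.167)+f(420,506,.167))/2; print("blade end mid",q, "w",np.hypot(*(f(400,506,.167)-f(420,506,.167))))
E
python3 fit.py
```

```text
face [5.231e-01 3.000e-04] len 0.1168 yaw -0.1594 w 0.0493 0.0508
slot [0.5219 0.0011] len 0.0317 yaw -0.1518 w 0.0079 0.0082
plate [5.22e-01 3.00e-04] len 0.1774 yaw -0.1608 w 0.0978 0.0977
dowel7 tip [ 0.56897727 -0.00710159]
blade end mid [ 5.35229917e-01 -2.87291721e-04] w 0.004172568274232689
```

Request:
arm_command:
  moves:
    - [-1,[-0.003,0.006,0.1],0.0007]
    - [-1,[-0.003,0.006,0.25],0.0007]
    - [-1,[-0.003,0.006,0.4],0.0007]
    - [-1,[-0.003,0.006,0.5],0.0007]
    - [-1,[-0.003,0.006,0.57],0.0007]
    - [-1,[-0.003,0.006,0.63],0.0007]
    - [-1,[-0.003,0.006,0.69],0.0007]
    - [-1,[-0.003,0.006,0.74],0.0007]
    - [-1,[-0.003,0.006,0.74],0.0007]

```text
time: 6.77
tool_pos: [0.5247, 0.0, 0.1144]
tool_rot: [0.0, 0.997, -0.079, 0.0]
contact_force: [-5.4, -1.0, 13.6]
gripper_width: 0.108
grasp_force: 63.4
```

Run:
```python
from h import *
to(.522,.0008,-.157,.099)
p=manip.grab_frame("side"); save(p,"s2.png",(290,150,420,290),4)
```

```text
t 6.7667 tcp [0.5247 0.     0.1144] yaw -0.1585 -> [-0.0187 -0.0023  0.1024] turn -0.0002
```

View pics/s2.png

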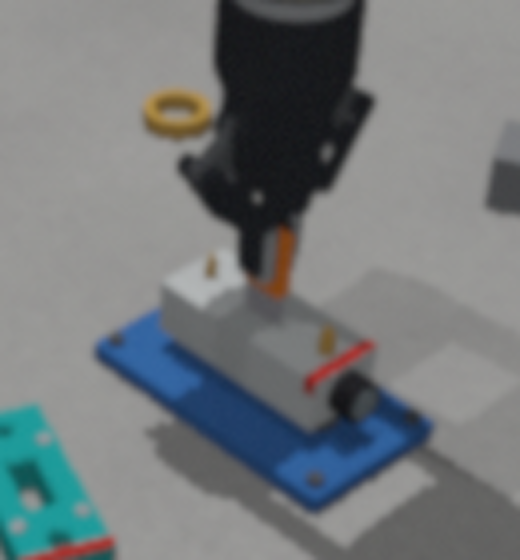

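Request:
arm_command:
  moves:
    - [-1,[0,0,-0.06],0]
    - [-1,[-0.015,0,-0.06],0]
    - [-1,[-0.015,0,-0.03],0]
    - [-1,[-0.015,0,0],0]
    - [-1,[-0.015,0,0],0]

```text
time: 7.23
tool_pos: [0.5205, 0.0014, 0.1111]
tool_rot: [-0.0, 0.997, -0.079, -0.001]
contact_force: [-0.2, 0.9, -0.6]
gripper_width: 0.102
grasp_force: 61.4
```

Request:
arm_command:
  moves:
    - [-1,[0,0,0.02],0]
    - [-1,[0,0,0.04],0]
    - [-1,[0,0,0.06],0]
    - [-1,[0,0,0.07],0]
    - [-1,[0,0,0.075],0]

```text
time: 7.65
tool_pos: [0.5214, 0.0012, 0.1012]
tool_rot: [-0.0, 0.997, -0.079, -0.0]
contact_force: [0.5, 0.7, -0.9]
gripper_width: 0.103
grasp_force: 61.4
```

Request:
arm_command:
  moves:
    - [-1,[0,0,0.01],0]
    - [-1,[0,0,0.02],0]
    - [-1,[0,0,0.025],0]
    - [-1,[0,0,0.025],0]

```text
time: 7.98
tool_pos: [0.522, 0.0012, 0.0989]
tool_rot: [0.0, 0.997, -0.079, 0.0]
contact_force: [-1.6, -0.2, 4.2]
gripper_width: 0.105
grasp_force: 62.2
```

Request:
arm_command:
  moves:
    - [-1,[0,0,0.006],0]
    - [-1,[0,0,0.006],0]
    - [-0.4,[0,0,0.006],0]
    - [-0.4,[0,0,0.006],0]
    - [-0.4,[0,0,0.006],0]
    - [-0.4,[0,0,0.006],0]
    - [-0.4,[0,0,-0.1],0]
    - [0.2,[0,0,-0.35],0]
    - [1,[0,0,-0.6],0]
    - [1,[0,0,-0.83],0]
    - [1,[0,0,-0.83],0]
    - [1,[0,0,-0.83],0]

```text
time: 8.98
tool_pos: [0.5233, 0.001, 0.2257]
tool_rot: [0.0, 0.997, -0.079, 0.003]
contact_force: [0.5, -0.2, -0.2]
gripper_width: 0.982
grasp_force: 0.0
```

Run:
```python
from h import *
import pickle
p=manip.grab_frame("wrist"); save(p,"f2.png",(160,60,480,300),2.5); pickle.dump(p,open("f2.pkl","wb")); to(.44,.29,None,.25)
```

```text
t 9.0333 tcp [0.522  0.0011 0.2231] yaw -0.1583 -> [-0.8435 -1.8154 -0.1795] turn 0.0
```

View pics/f2.png

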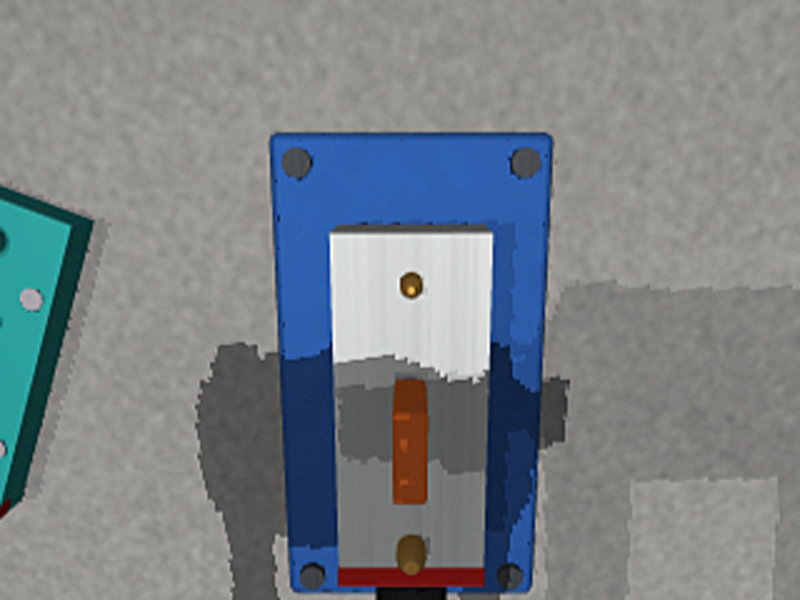

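Run:
```python
from h import *
import pickle
P={n:pickle.load(open(n+"0.pkl","rb")) for n in("scene","side")}
a,b=onz(P["scene"],332,193,.04),onz(P["scene"],363,207,.04); print(a,b,np.arctan2(*(b-a)[1::-1]))
a,b=onz(P["side"],327,345,.04),onz(P["side"],277,318,.04); print(a,b,np.arctan2(*(b-a)[1::-1]))
p=pickle.load(open("f2.pkl","rb"))
f=lambda x,y,z:onz(p,160+x/2.5,60+y/2.5,z)[:2]
for nm,q in (("face",[f(*a,.064) for a in((330,232),(492,232),(484.5,585),(338,585))]),("head",[f(*a,.104) for a in((393,415),(428,415),(427,503),(393,503))]),("plate",[f(*a,.014) for a in((271,133),(552,133),(530,592),(291,592))])):
    q=np.array(q);a=(q[0]+q[1]-q[2]-q[3])/2; print(nm,q.mean(0).round(4),"len",np.hypot(*a).round(4),"yaw",np.arctan2(a[1],a[0]).round(4),"w",np.hypot(*(q[0]-q[1])).round(4))
print(f(411,279,.08),f(411,570,.08), [((proj(p,X)-[160,60])*2.5).round(0) for X in ([.522,.0007,.064],[.5665,-.0064,.08],[.4775,.0078,.08])])
```

```text
[0.39320334 0.2786057  0.04      ] [0.4952546  0.30236622 0.04      ] 0.22875384230984058
[0.38108135 0.28770552 0.04      ] [0.49104672 0.29810644 0.04      ] 0.09430300547485994
face [5.218e-01 5.000e-04] len 0.1195 yaw -0.1587 w 0.0494
head [0.5221 0.0009] len 0.0264 yaw -0.1651 w 0.0097
plate [5.22e-01 5.00e-04] len 0.1776 yaw -0.1616 w 0.0976
[ 0.56896558 -0.00695452] [0.47632745 0.00794508] [array([411., 419.]), array([410., 288.]), array([411., 567.])]
```

Request:
arm_command:
  moves:
    - [1,[-0.4,-0.9,0],-0.0495]
    - [1,[-0.4,-0.9,0],-0.0495]
    - [1,[-0.4,-0.9,0],-0.0495]
    - [1,[-0.4,-0.9,0],-0.0495]
    - [1,[-0.4,-0.9,0],-0.0495]

```text
time: 9.45
tool_pos: [0.4812, 0.1472, 0.2197]
tool_rot: [-0.001, 0.997, 0.079, -0.002]
contact_force: [0.5, 0.5, 0.2]
gripper_width: 1.003
grasp_force: 0.0
```

```bash
python3 -c "
from h import *
to(.442,.29,.15,.199)"
```

```text
t 9.45 tcp [0.4812 0.1472 0.2197] yaw 0.1577 -> [-0.1087 -0.9815  0.1379] turn 0.0012
```

Request:
arm_command:
  moves:
    - [1,[-0.105,-0.98,0.15],0]
    - [1,[-0.105,-0.98,0.15],0]
    - [1,[-0.105,-0.98,0.15],0]
    - [1,[-0.105,-0.98,0.15],0]
    - [1,[-0.105,-0.98,0.15],0]
    - [1,[-0.105,-0.98,0.15],0]
    - [1,[-0.105,-0.98,0.15],0]

```text
time: 10.03
tool_pos: [0.4456, 0.2859, 0.1986]
tool_rot: [0.001, 0.997, 0.076, -0.001]
contact_force: [-0.1, -0.1, 0.4]
gripper_width: 1.0
grasp_force: 0.0
```

Run:
```python
from h import *
import pickle
p=manip.grab_frame("wrist"); save(p,"u1.png",(160,60,480,360),2); pickle.dump(p,open("u1.pkl","wb")); to(.442,.29,.15,.199)
```

```text
t 10.0833 tcp [0.446  0.2856 0.1991] yaw 0.1513 -> [-0.0218 -0.0327  0.0005] turn 0.0002
```

View pics/u1.png

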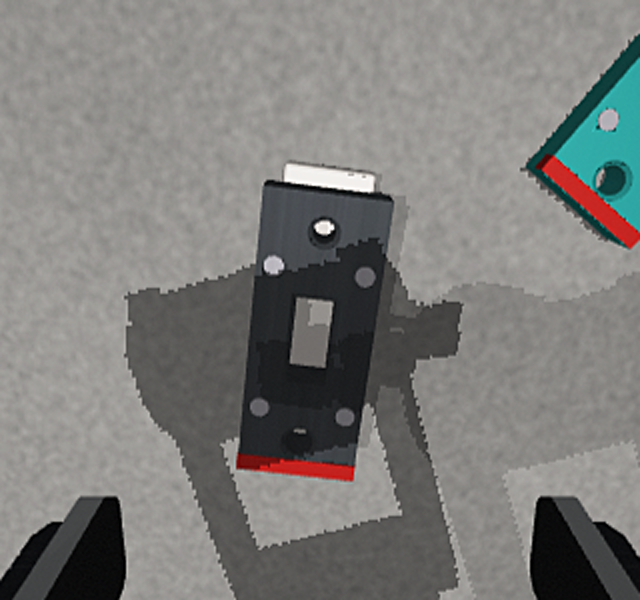

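Run:
```python
from h import *
import pickle
p=pickle.load(open("u1.pkl","rb"))
f=lambda x,y,z:onz(p,160+x/2,60+y/2,z)[:2]
for nm,q in (("upper",[f(*a,.04) for a in((264,184),(393,199),(353,480),(238,467))]),("window",[f(*a,.04) for a in((296,297),(334,300),(326,368),(289,365))])):
    q=np.array(q);a=(q[0]+q[1]-q[2]-q[3])/2; print(nm,q.mean(0).round(4),"len",np.hypot(*a).round(4),"yaw",np.arctan2(a[1],a[0]).round(4),"w",np.hypot(*(q[0]-q[1])).round(4))
print(f(325,231,.04),f(298,440,.04),(f(325,231,.04)+f(298,440,.04))/2)
c=.4452,.2876
to(.4452,.2876,.065,.045)
```

```text
upper [0.4404 0.2912] len 0.1198 yaw 0.032 w 0.0489
window [0.4441 0.2917] len 0.0287 yaw 0.038 w 0.0151
[0.48535352 0.29233749] [0.39641085 0.29051367] [0.44088218 0.29142558]
t 10.0833 tcp [0.446  0.2856 0.1991] yaw 0.1513 -> [-0.0031 -0.0137  1.0272] turn 0.0137
```

```bash
python3 -c "
from h import *
to(.4405,.2913,.033,.06)"
```

```text
t 10.0833 tcp [0.446  0.2856 0.1991] yaw 0.1513 -> [-0.0304 -0.0428  0.9272] turn 0.0188
```

Request:
arm_command:
  moves:
    - [1,[-0.03,-0.043,0.2],0.0188]
    - [1,[-0.03,-0.043,0.45],0.0188]
    - [1,[-0.03,-0.043,0.65],0.0188]
    - [1,[-0.03,-0.043,0.65],0.0188]
    - [1,[-0.03,-0.043,0.65],0.0188]

```text
time: 10.5
tool_pos: [0.4396, 0.2909, 0.101]
tool_rot: [0.001, 1.0, 0.016, -0.002]
contact_force: [0.6, 0.7, -0.2]
gripper_width: 1.0
grasp_force: 0.0
```

```bash
python3 -c "
from h import *
to(.4405,.2913,.033,.033)"
```

```text
t 10.5 tcp [0.4396 0.2909 0.101 ] yaw 0.0327 -> [ 0.0059 -0.0027  0.4533] turn -0.0
```

Request:
arm_command:
  moves:
    - [1,[0.003,0,0.2],0]
    - [1,[0.003,0,0.35],0]
    - [1,[0.003,0,0.45],0]
    - [1,[0.003,0,0.45],0]
    - [1,[0.003,0,0.45],0]
    - [-1,[0.003,0,0.45],0]
    - [-1,[0.003,0,0.45],0]
    - [-1,[0.003,0,0.45],0]
    - [-1,[0.003,0,0.45],0]
    - [-1,[0.003,0,0.45],0]
    - [-1,[0.003,0,0.45],0]

```text
time: 11.42
tool_pos: [0.4425, 0.2931, 0.0374]
tool_rot: [-0.0, 1.0, 0.017, 0.002]
contact_force: [-1.0, -1.1, 6.4]
gripper_width: 0.574
grasp_force: 65.3
```

```bash
python3 -c "
from h import *
to(.4405,.2913,.033,.033)"
```

```text
t 11.4167 tcp [0.4425 0.2931 0.0374] yaw 0.0348 -> [-0.0136  0.0116  0.0292] turn 0.0003
```

Request:
arm_command:
  moves:
    - [-1,[0,0,0],0]
    - [-1,[0,0,-0.1],0]
    - [-1,[0,0,-0.3],0]
    - [-1,[0,0,-0.55],0]
    - [-1,[0,0,-0.8],0]
    - [-1,[0,0,-1],0]
    - [-1,[0,0,-1],0]
    - [-1,[0,0,-1],0]
    - [-1,[0,0,-1],0]

```text
time: 12.17
tool_pos: [0.4398, 0.2921, 0.1835]
tool_rot: [0.001, 1.0, 0.017, -0.001]
contact_force: [0.2, -0.4, -3.2]
gripper_width: 0.574
grasp_force: 64.2
```

Run:
```python
from h import *
import pickle
p=manip.grab_frame("wrist"); save(p,"u2.png",(120,100,520,480),1.5); pickle.dump(p,open("u2.pkl","wb")); to(.5219,.0007,-.16,.2)
print(manip.state()["contact_force"],manip.state()["gripper_width"],manip.state()["tool_rot"])
```

```text
t 12.2167 tcp [0.4394 0.2919 0.1824] yaw 0.0346 -> [ 0.4827  1.9592 -0.1173] turn 0.031
[-0.82077154 -0.75671113 -4.0457326 ] 0.573315251629739 [ 9.34447599e-04  9.99847630e-01  1.73076217e-02 -2.07103112e-03]
```

View pics/u2.png

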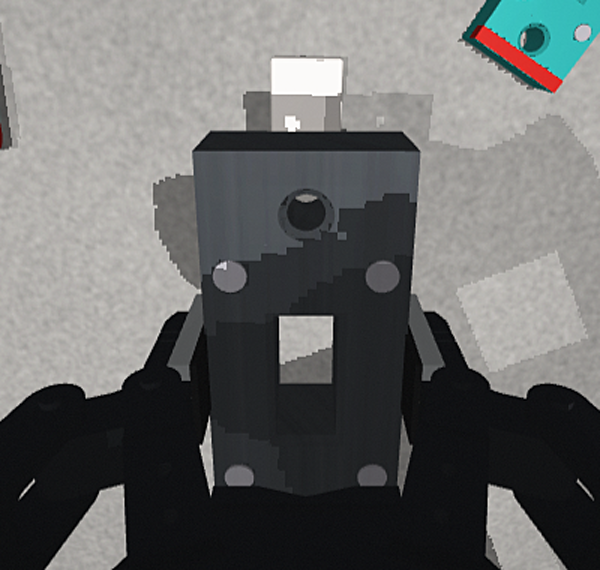

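Run:
```python
from h import *
import pickle
from scipy.optimize import least_squares
from scipy.spatial.transform import Rotation as Ro
p=pickle.load(open("u2.pkl","rb")); s=manip.state(); tcp=s["tool_pos"]
obs=[((-.06+.12,.025,24),(193,152)),((.06,-.025,24),(420,151)),((.045,0,24),(306,213)),((.018,.008,24),(278,315)),((.018,-.008,24),(334,315)),((-.018,.008,24),(278,433)),((-.018,-.008,24),(337,433)),((-.05,.025,24),None)]
obs=[(np.array(a)*[1,1,.001],np.array([120+b[0]/1.5,100+b[1]/1.5])) for a,b in obs if b]
for pitch in(False,True):
    def res(q):
        R=Ro.from_euler("zyx",[q[3],q[4]*pitch,q[5]*pitch]).as_matrix()
        return np.concatenate([proj(p,R@a+q[:3])-b for a,b in obs]+[[q[4]*50,q[5]*50]])
    r=least_squares(res,[tcp[0],tcp[1],tcp[2]-.02,.03,0,0],x_scale=[.01,.01,.01,.1,.1,.1]); q=r.x
    print(q.round(4),"rms px",np.sqrt((r.fun**2).mean()).round(2))
    a=.0346; d=q[:3]-tcp; print("upper in tool: x",(d[:2]@[np.cos(a),np.sin(a)]).round(4),"y",(d[:2]@[np.sin(a),-np.cos(a)]).round(4),"z",d[2].round(4))
    print(np.round(r.fun,1))
```

```text
[0.4364 0.2916 0.1584 0.0366 0.     0.    ] rms px 1.13
upper in tool: x -0.003 y 0.0002 z -0.024
[ 1.  -0.6 -1.6 -0.6  0.2  0.5 -2.3  0.6  3.2  0.4 -0.3 -0.  -0.3 -0.2
  0.   0. ]
[ 0.4367  0.2915  0.1585  0.0369 -0.0073 -0.0028] rms px 1.11
upper in tool: x -0.0027 y 0.0003 z -0.0239
[ 0.7 -0.6 -1.2 -0.5  0.2  0.6 -2.3  0.7  3.2  0.5 -0.3 -0.3 -0.2 -0.4
 -0.4 -0.1]
```

Request:
arm_command:
  moves:
    - [-1,[0.06,0.25,-0.12],0.01]
    - [-1,[0.12,0.5,-0.12],0.02]
    - [-1,[0.18,0.75,-0.12],0.031]
    - [-1,[0.245,0.98,-0.12],0.031]
    - [-1,[0.245,0.98,-0.12],0.031]
    - [-1,[0.245,0.98,-0.12],0.031]
    - [-1,[0.245,0.98,-0.12],0.031]

```text
time: 12.8
tool_pos: [0.4815, 0.1469, 0.2008]
tool_rot: [0.0, 0.997, -0.08, -0.002]
contact_force: [0.8, -0.1, -3.4]
gripper_width: 0.573
grasp_force: 64.8
```

```bash
python3 -c "
from h import *
to(.5229,.0005,-.16,.2)"
```

```text
t 12.8 tcp [0.4815 0.1469 0.2008] yaw -0.1608 -> [0.4285 0.9193 0.0055] turn -0.0001
```

Request:
arm_command:
  moves:
    - [-1,[0.12,0.25,0],0]
    - [-1,[0.25,0.5,0],0]
    - [-1,[0.37,0.75,0],0]
    - [-1,[0.428,0.919,0],0]
    - [-1,[0.428,0.919,0],0]
    - [-1,[0.428,0.919,0],0]
    - [-1,[0.428,0.919,0],0]
    - [-1,[0.428,0.919,0],0]

```text
time: 13.47
tool_pos: [0.5236, 0.0023, 0.2024]
tool_rot: [-0.0, 0.997, -0.079, -0.001]
contact_force: [-0.1, 0.4, -3.3]
gripper_width: 0.577
grasp_force: 64.9
```

```bash
python3 -c "
from h import *
import pickle
to(.5229,.0005,-.16,.125)
p=manip.grab_frame('wrist'); save(p,'x.png'); pickle.dump(p,open('u3.pkl','wb'))
to(.5229,.0005,-.16,.125)"
```

```text
t 13.4667 tcp [0.5236 0.0023 0.2024] yaw -0.1578 -> [-0.0024  0.0125  0.5157] turn 0.0004
t 13.5167 tcp [0.5236 0.0022 0.2026] yaw -0.1577 -> [-0.0031  0.0122  0.5171] turn 0.0004
```

Request:
arm_command:
  moves:
    - [-1,[-0.003,0.009,0.1],0.0003]
    - [-1,[-0.003,0.009,0.25],0.0003]
    - [-1,[-0.003,0.009,0.4],0.0003]
    - [-1,[-0.003,0.009,0.47],0.0003]
    - [-1,[-0.003,0.009,0.53],0.0003]
    - [-1,[-0.003,0.009,0.58],0.0003]
    - [-1,[-0.003,0.009,0.61],0.0003]
    - [-1,[-0.003,0.009,0.61],0.0003]
    - [-1,[-0.003,0.009,0.61],0.0003]

```text
time: 14.27
tool_pos: [0.5239, -0.0007, 0.1122]
tool_rot: [0.0, 0.997, -0.081, 0.001]
contact_force: [0.2, 0.8, -3.5]
gripper_width: 0.572
grasp_force: 64.8
```

```bash
python3 -c "
from h import *
to(.5229,.0005,-.16,.088)"
```

```text
t 14.2667 tcp [ 0.5239 -0.0007  0.1122] yaw -0.162 -> [-0.0078 -0.0066  0.1616] turn -0.0003
```

Request:
arm_command:
  moves:
    - [-1,[-0.006,-0.005,0],0]
    - [-1,[-0.006,-0.005,0.03],0]
    - [-1,[-0.006,-0.005,0.05],0]
    - [-1,[-0.006,-0.005,0.07],0]
    - [-1,[-0.006,-0.005,0.09],0]
    - [-1,[-0.006,-0.005,0.1],0]
    - [-1,[-0.006,-0.005,0.1],0]

```text
time: 14.85
tool_pos: [0.5227, 0.0002, 0.0963]
tool_rot: [-0.0, 0.997, -0.081, 0.0]
contact_force: [1.2, 0.8, -3.3]
gripper_width: 0.573
grasp_force: 65.0
```

Request:
arm_command:
  moves:
    - [-1,[0,0,0.015],0]
    - [-1,[0,0,0.03],0]
    - [-1,[0,0,0.045],0]
    - [-1,[0,0,0.055],0]
    - [-1,[0,0,0.055],0]

```text
time: 15.27
tool_pos: [0.5232, 0.0003, 0.0884]
tool_rot: [-0.0, 0.997, -0.081, 0.001]
contact_force: [3.2, 1.2, -3.0]
gripper_width: 0.576
grasp_force: 65.0
```

Request:
arm_command:
  moves:
    - [-1,[0,0,0.01],0]
    - [-1,[0,0,0.02],0]
    - [-1,[0,0,0.02],0]
    - [-1,[0,0,0.02],0]

```text
time: 15.6
tool_pos: [0.5232, 0.0004, 0.0856]
tool_rot: [-0.0, 0.997, -0.081, 0.001]
contact_force: [5.2, 2.7, -1.4]
gripper_width: 0.57
grasp_force: 65.2
```

Request:
arm_command:
  moves:
    - [-1,[0.005,-0.002,0],0]
    - [-1,[0.005,-0.002,0.01],0]
    - [-1,[0.005,-0.002,0.015],0]
    - [-1,[0.005,-0.002,0.015],0]

```text
time: 15.93
tool_pos: [0.5233, 0.0005, 0.0845]
tool_rot: [-0.0, 0.997, -0.081, -0.001]
contact_force: [-4.1, 1.6, 9.9]
gripper_width: 0.575
grasp_force: 66.5
```

Request:
arm_command:
  moves:
    - [-1,[-0.002,0,0],0]
    - [-1,[-0.002,0,0.01],0]
    - [-1,[-0.002,0,0.013],0]
    - [-1,[-0.002,0,0.013],0]
    - [-1,[-0.002,0,0.013],0]

```text
time: 16.35
tool_pos: [0.5233, 0.0005, 0.083]
tool_rot: [-0.0, 0.997, -0.081, -0.0]
contact_force: [-4.3, 2.1, 11.1]
gripper_width: 0.572
grasp_force: 66.6
```

Request:
arm_command:
  moves:
    - [-1,[-0.002,0,0.008],0]
    - [-1,[-0.003,0.001,0.016],0]
    - [-1,[-0.003,0.001,0.025],0]
    - [-1,[-0.003,0.001,0.025],0]
    - [-1,[-0.003,0.001,0.025],0]
    - [-1,[-0.003,0.001,0.025],0]
    - [-1,[-0.003,0.001,0.025],0]

```text
time: 16.93
tool_pos: [0.5233, 0.0005, 0.0799]
tool_rot: [-0.0, 0.997, -0.081, 0.0]
contact_force: [-4.5, 2.6, 12.9]
gripper_width: 0.575
grasp_force: 66.9
```

Run:
```python
from h import *
import pickle
s=manip.state(); print(s["tool_pos"].round(4),s["tool_rot"].round(4),s["contact_force"].round(1),s["gripper_width"])
# side camera: displacement of face pixels vs start (orange gauge & red mark), template matching
p0=pickle.load(open("side0.pkl","rb")); p=manip.grab_frame("side"); save(p,"s3.png",(290,150,420,290),4)
t=p0["frame"]
for nm,(l,tp,r,b) in dict(barrel=(368,238,388,258),plate=(385,245,402,270)).items():
    T=cv2.resize(t[tp:b,l:r],None,fx=8,fy=8,interpolation=cv2.INTER_CUBIC); S=cv2.resize(p["frame"][tp-8:b+8,l-8:r+8],None,fx=8,fy=8,interpolation=cv2.INTER_CUBIC)
    _,v,_,m=cv2.minMaxLoc(cv2.matchTemplate(S,T,cv2.TM_CCOEFF_NORMED)); print(nm,v,np.array(m)/8-8)
print("px per 7mm",proj(p,[.47,.008,.047])-proj(p,[.47,.008,.04]))
# gauge head vs upper top in wrist view
w=manip.grab_frame("wrist"); save(w,"w3.png")
h=cv2.cvtColor(w["frame"],cv2.COLOR_RGB2HSV); m=((h[...,0]<18)&(h[...,1]>150)&(h[...,2]>60)).astype(np.uint8); m[:,:280]=0;m[:,370:]=0
v,u=np.nonzero(m); print(u.min(),u.max(),v.min(),v.max(),len(u)); d=s["tool_pos"]
print([proj(w,[d[0]+.014*c*.987,d[1]-.16*.014*c,d[2]-.022+.04]).round(1) for c in(1,-1)])
```

```text
[5.233e-01 5.000e-04 7.990e-02] [-1.000e-04  9.967e-01 -8.090e-02  1.000e-04] [-4.5  2.6 12.9] 0.5750036446676435
barrel 0.7705670595169067 [-0.125  2.125]
plate 0.6870957612991333 [-0.375  0.   ]
px per 7mm [ 0.29894058 -2.44001934]
307 337 232 412 2909
[array([323.6, 342.2]), array([323.9, 410.7])]
```

```bash
python3 -c "
from plant import manip
print(manip.job_done())"
```

```text
the job is handed in; nothing more can be done
None
```

I seated and released the gauge in the slot, fitted the upper half over it onto the dowels, and handed the job in at about 17 s with the pair still held and pressed. The push was about 13 N and the nest had sunk an estimated 6–7 mm; the hand-in gave no verdict, and flushness and tilt were inferred from arm height and push force, not seen in a picture.

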